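Load the sloping vacuum stage

ROBOT

A 6-joint arm with a two-finger parallel gripper is mounted at the origin on the work surface. World frame = base frame: x ahead of the robot, y to its left, z up, the work surface at z = 0. Lengths are in m, angles in rad, forces in N, time in s.
With the tool pointing down it reaches from about 0.25 to 0.85 m from the base axis. Payload 12.5 kg.
Tool frame: the origin (TCP) lies midway between the tips of the shut fingers; the grasp point (between the pads) lies 19 mm behind it; z points along the fingers, x is the direction in which the jaws open and shut, and the axes are right-handed (so a half turn about z gives the same grasp; the last joint's range is limited). The gripper opens to 93 mm and grips with 3 to 60 N. Pads are 15 mm wide; open, the fingers measure 128 mm over their backs; the gripper's body (75 mm by 188 mm) begins 65 mm behind the grasp point.
Start: joints at [-1.335, 0.351, 1.652, -0, 1.139, -0.085], TCP at [0.173, -0.522, 0.219] pointing down, gripper open.
Joint ranges: [-2.75, 2.75], [-0.79, 2.1], [0.01, 2.65], [-1.57, 4.71], [0.07, 3.14], [-2.87, 2.87]. Speed limits (rad/s): [2.22, 2.22, 2.79, 3.14, 3.14, 3.14].

INTERFACE

Orientations are given as [roll, pitch, yaw] about the fixed x, y, z axes, in that order (R = Rz(yaw) Ry(pitch) Rx(roll)).
In Python, from rig import arm, optics gives the robot as it stands.
- The arm moves only by the shell command python3 -m creep 'ROWS' [FORCE]. ROWS is a JSON object of lists of equal length, an entry for each row: "fingers": the opening, from 0 (shut) to 1 (fully open); "offset": the shift along the world's x, y, z in mm, a list of three; "turn": the turn, a rotation vector about the world's x, y, z in rad, a list of three. In form: {"fingers": [fingers, ...], "offset": [[tx, ty, tz], ...], "turn": [[rx, ry, rz], ...]}. A call has exactly 10 rows; each row is the pose to reach, as a shift and turn from the pose commanded when the call began; what a row does not reach only later rows make up. A row lasts 1/10 s, in which the tool goes at most 50 mm and 8.59 degrees, less where a joint would pass 70% of its speed; a pose out of reach is approached as far as the arm can. A call with a gripper value outside its range is refused whole. The fingers move at their own pace and stop on an object; FORCE is the grip in N (left out, the last holds). Time passes only in rows, so rows that repeat a pose let the fingers close, or fill a call up. It gives the time, the measured TCP pose, the force and the opening at its end, in the units of the state.
- arm.get_obs(): the state, without advancing time (a new reading comes with each control period).
- optics.capture(name): name is "scene" or "top"; returns the picture (420x560x3 uint8, red, green, blue); there is no depth.
- optics.calibration(name): a dict with "camera_matrix" (3x3 intrinsics, pixels), "eye" and "rotation" of the camera in the world. Camera axes: x right, y up, looking along -z (the intrinsics and any distortion apply to the point x, -y, -z); pixel columns grow to the right and rows downward; lengths in m; the calibration is good to about 2 mm. A picture is of the moment at which its call begins. calibration takes no time and is no camera call.
- arm.job_done(): hands the job in, once; it reports no verdict.
The state is a dict: "time": time; "joint_pos": joint angles; "dq": joint speeds; "effort": joint torques, N m; "tool_pos": TCP position; "tool_rot": TCP orientation; "wrist_force": force on the tool from outside, world axes, zero at the start; "wrist_torque": the same for the moment, N m; "width": finger opening in m.
Only numpy, scipy, OpenCV 4.12 (cv2) and the standard library are available. Lean on these libraries where they do the work, as an engineer would, in place of code of your own. Each camera call takes 0.05 s, during which the arm holds its last target. There are 200 camera calls.

TASK

Take the square plate carrier (not the round one) out of the blue tray and seat it fully home in the matching square pocket of the sloping stage, flush with its face. Then, and only once it is seated, turn the vacuum cock's handle a quarter turn against its stop, so that it lies in line with its pipe and the vacuum is open; leave everything else where it stands.

Things in the scene. Friction and masses are not known exactly. Their poses are not given: they have to be found in the camera images.
- square_mid (a point): Square carrier, bare aluminium, 0.2 to 0.4 kg: plate 80 x 80 x 12 mm with an upright rib as handle on top: 14 mm thick along the carrier's x, 60 mm long along its y, from 12 to 42 mm above the underside. This point: its centre, 21 mm above the underside, inside the rib; z up. Lies flat in the tray, rib up, at either end. It fits the pocket in any of its four directions.
- round_mid (a point): The round carrier, not to be used: the same metal, the same rib, but a disc 90 mm across and 12 mm thick (too wide for the pocket). Point and axes as for the square one. It lies in the same tray.
- tray: Open blue plastic tray, fixed, 200 mm (its x) x 340 mm (its y), walls 28 mm high and 4 mm thick, floor 4 mm thick. Origin under its centre, on the bench.
- stage_face (a point): Middle of the fixed sloping stage, in the plane of its bare aluminium face (face plate 120 x 120 mm), about 80 mm above the bench. The face slopes 25 degrees, low edge towards the robot: x runs up the slope, y level to the left, z straight out of the face. A square pocket is sunk in the face plate, at this point's x = 0; for its place in y see bed.
- bed: Bed and cross slide carrying the face plate (same origin and axes as stage_face). Pocket: 83 mm square, sides along x and y, 12 mm deep, flat floor, 2 mm bevelled mouth; a carrier fully home is flush, its rib standing out. The plate was left up to 6 mm to either side along y and this shift is NOT measured: look or feel for it. The slide holds with about 25 N and need not be moved.
- cock (a joint): Angle of the vacuum cock's handle: 0 = shut (handle points towards the robot, across its pipe), 1.57 = open, at its hard stop (points left, away from the stage, in line with its pipe). Opens clockwise seen from above. Starts at 0 to 0.2; resists about 0.2 N m and stays where left.
- cock_axis (a point): The cock's upright turning axis at the handle's mid-height, 85 mm above the bench, left of the stage. Fixed level frame: the shut handle points along its -x, the open one along its +y.
- cock_grip (a point): Point on the handle 75 mm from the axis, mid-thickness. The handle is a flat steel bar 16 mm wide, 8 mm thick, reaching 95 mm from the axis. Below it is free down to 12 mm above the bench, except for the pipe (top 59 mm above the bench) that runs from the stage through the cock to 66 mm beyond the axis, under the open handle, and the valve body (32 mm wide, top at 64 mm) at the axis.
- reagent: Amber jar, 44 mm across, 62 mm high, near the cock. Origin under its centre. Leave it.
- dishes: Two clear dishes stacked, 70 mm across, 28 mm high, between the robot and the stage. Origin under the centre. Leave them.
- rack: White tube rack 70 x 200 mm, 96 mm high with its tubes, behind the stage. Origin under its centre. Leave it.
- sharps: Yellow sharps bin with red top, 136 mm across, 165 mm high, behind the cock. Origin under its centre. Leave it.
- tips: Blue pipette-tip box with clear lid, 85 x 120 x 75 mm, behind the tray. Origin under its centre. Leave it.
- pipette: Black hand pipette, about 260 mm long, lying behind the tray. Origin on its underside near the middle. Leave it.

How it is judged:
On the way, in this order (a step that is already met when the one before it is completed fails the run):
1. the square carrier is fully home in the pocket while the cock is still shut (z of square_mid in the frame of stage_face between 0.005 and 0.011 m and x of square_mid in the frame of stage_face between -0.006 and 0.006 m and y of square_mid in the frame of stage_face between -0.012 and 0.012 m and angle between the z axis of square_mid and the z axis of stage_face, either way round below 0.04 rad and value of joint cock below 0.4 rad), for 0.2 s.
2. the cock is turned open to its stop (z of square_mid in the frame of stage_face between 0.005 and 0.011 m and x of square_mid in the frame of stage_face between -0.006 and 0.006 m and y of square_mid in the frame of stage_face between -0.012 and 0.012 m and angle between the z axis of square_mid and the z axis of stage_face, either way round below 0.04 rad and value of joint cock above 1.48 rad), for 0.2 s.
At the end, for the whole second after the job is handed in: The square carrier rests in the pocket, flush within 2 mm and square to the face within 0.04 rad; the cock stands within about 5 degrees of its open stop (joint above 1.48); carrier and cock at rest (all of step 2 and linear speed of square below 0.02 m/s and velocity of joint cock below 0.1 rad/s); the robot touches nothing.
It fails at once if the cock is opened (past 0.6 rad) while the carrier is not home (value of joint cock above 0.6 rad and not (z of square_mid in the frame of stage_face between 0.005 and 0.011 m and x of square_mid in the frame of stage_face between -0.006 and 0.006 m and y of square_mid in the frame of stage_face between -0.012 and 0.012 m and angle between the z axis of square_mid and the z axis of stage_face, either way round below 0.04 rad)).
It fails at once if a bystander (round carrier, jar, dishes, rack, sharps bin, tip box, pipette) is moved more than 30 mm (distance of any of round_mid, reagent, dishes, rack, sharps, tips, pipette from where it was at the start of the episode above 0.03 m).
It also fails if it takes over 64 s, if anything falls off the work surface, if the arm or the gripper's body presses on something with over 40 N, if the wrist force passes 120 N, or if a joint passes its speed limit or range.

## Working session

There is one attempt and no reset: what is moved stays moved. The work goes in short steps, Python scripts to look and compute and a shell command to move; the robot and the scene stay as the last step left them, time stands still between calls to the robot, and variables do not carry over. Pictures are saved under pics/ and viewed, about 8 in all and at most 12, crops included, and the job is handed in when it is done.

```bash
ls; mkdir -p pics; python3 - <<'E'
from rig import arm, optics
import cv2
for n in ("scene","top"):
    im=optics.capture(n); cv2.imwrite(f"pics/{n}0.png",im[:,:,::-1])
    c=optics.calibration(n); print(n,c)
print(arm.get_obs())
E
```

```text
pics
scene {'camera_matrix': array([[502.22725372,   0.        , 278.48383301],
       [  0.        , 502.22725372, 204.72839758],
       [  0.        ,   0.        ,   1.        ]]), 'eye': array([ 1.106374  , -0.64352831,  1.01749878]), 'rotation': array([0.72203644, 0.00351213, 0.64635892])}
top {'camera_matrix': array([[419.19449214,   0.        , 273.96278022],
       [  0.        , 419.19449214, 204.95428585],
       [  0.        ,   0.        ,   1.        ]]), 'eye': array([0.42724824, 0.01887519, 1.01541439]), 'rotation': array([ 0.19175452, -0.03482985, -1.5609891 ])}
{'time': 0.1, 'joint_pos': array([-1.33459124e+00,  3.51186583e-01,  1.65235345e+00,  1.54284550e-05,
        1.13911206e+00, -8.45879544e-02]), 'dq': array([-8.81810270e-04, -1.78466734e-03, -6.25800786e-05,  1.19547954e-04,
        1.16248053e-03, -7.09841927e-04]), 'effort': array([ 1.76471926e-04, -4.98026919e+01, -2.85705507e+01,  7.00041186e-02,
        2.38902576e-02, -4.37006156e-05]), 'tool_pos': array([ 0.17338672, -0.52162692,  0.21815548]), 'tool_rot': array([-3.14148919e+00,  1.05447170e-03, -1.25000969e+00]), 'wrist_force': array([-0.50367221,  0.49368129, -0.61322456]), 'wrist_torque': array([-0.00120482, -0.02332669,  0.05553046]), 'width': 0.09320452055074417}
```

View pics/scene0.png

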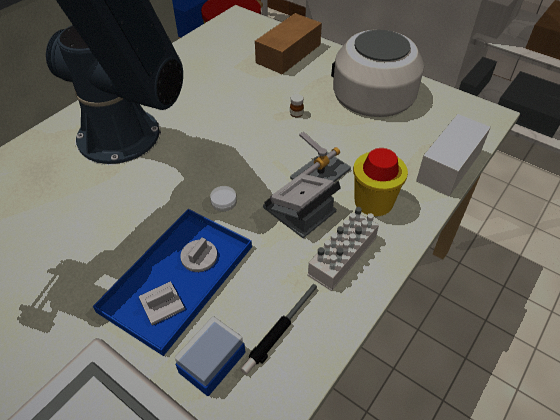

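View pics/top0.png

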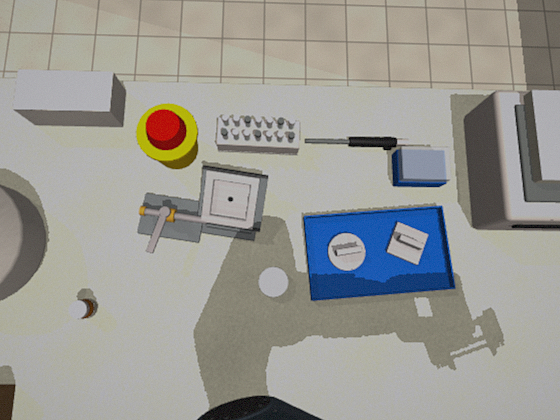

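The scene view shows the square carrier at (161,302), the round one at (198,254), the stage at (305,198) and the cock at (320,158). The top view shows the square at (409,243), the round at (347,250), the pocket at (231,199) and the cock axis near (165,212), with the handle pointing to (152,248).

```bash
cat > h.py <<'E'
import numpy as np, cv2
from scipy.spatial.transform import Rotation as Rn
from rig import arm, optics
CAL={n:optics.calibration(n) for n in("scene","top")}
def RR(n): return Rn.from_euler('xyz',CAL[n]['rotation']).as_matrix()
def ray(n,p):
    K=CAL[n]['camera_matrix']; d=np.linalg.inv(K)@[p[0],p[1],1.]
    d=RR(n)@np.array([d[0],-d[1],-d[2]]); return CAL[n]['eye'],d/np.linalg.norm(d)
def onz(n,p,z):
    e,d=ray(n,p); return e+d*(z-e[2])/d[2]
def tri(p,q):
    """scene px, top px -> point and gap"""
    e1,d1=ray('scene',p); e2,d2=ray('top',q)
    s=np.linalg.lstsq(np.c_[d1,-d2],e2-e1,rcond=None)[0]
    a,b=e1+s[0]*d1,e2+s[1]*d2; return (a+b)/2,np.linalg.norm(a-b)
def proj(n,P):
    c=RR(n).T@(np.asarray(P,float)-CAL[n]['eye']); u=CAL[n]['camera_matrix']@[c[0],-c[1],-c[2]]; return u[:2]/u[2]
def crop(n,x,y,w,h,k,im=None):
    im=optics.capture(n) if im is None else im
    return cv2.resize(im[y:y+h,x:x+w,::-1],None,fx=k,fy=k,interpolation=cv2.INTER_CUBIC)
E
python3 - <<'E'
from h import *
t=cv2.imread('pics/top0.png')[:,:,::-1]; s=cv2.imread('pics/scene0.png')[:,:,::-1]
A=crop('top',134,155,145,105,5.5,t);cv2.imwrite('pics/c1.png',A)
B=np.vstack([crop('scene',255,125,130,50,5,s)*0+0])if 0 else crop('scene',255,125,110,110,5.4,s)
cv2.imwrite('pics/c2.png',B)
hsv=cv2.cvtColor(t,cv2.COLOR_RGB2HSV)
# bright carriers in tray, top view
m=((hsv[...,1]<70)&(hsv[...,2]>90)).astype(np.uint8); m[:, :300]=0; m[:,456:]=0; m[:205]=0; m[300:]=0
for c in cv2.findContours(m,cv2.RETR_EXTERNAL,cv2.CHAIN_APPROX_NONE)[0]:
    if cv2.contourArea(c)>300:
        r=cv2.minAreaRect(c); print(cv2.contourArea(c),r); b=cv2.boxPoints(r); print([onz('top',p,.016).round(4).tolist() for p in b],onz('top',r[0],.016))
print('tray',[onz('top',p,.028).round(3).tolist() for p in((303,211),(442,206),(455,288),(312,300))])
print('cock',onz('top',(165,212),.089),'tip',onz('top',(152,249),.089), 'pocket',onz('top',(230,199),.08))
print(tri((304,198),(230.5,199)), tri((303,135),(152,249)))
E
```

```text
1068.5 ((346.5, 251.5), (37.0, 37.0), 90.0)
[[0.555, -0.145, 0.016], [0.5563, -0.2349, 0.016], [0.4678, -0.2321, 0.016], [0.4668, -0.1437, 0.016]] [ 0.51113328 -0.1888391   0.016     ]
1053.0 ((407.2931213378906, 243.01724243164062), (34.72502899169922, 33.239463806152344), 21.801410675048828)
[[0.5111, -0.2818, 0.016], [0.5865, -0.3153, 0.016], [0.556, -0.393, 0.016], [0.4813, -0.3585, 0.016]] [ 0.53343519 -0.33708718  0.016     ]
2292.5 ((377.5, 252.0), (93.99998474121094, 154.99996948242188), 90.0)
[[0.6227, -0.0775, 0.016], [0.629, -0.461, 0.016], [0.4024, -0.4443, 0.016], [0.3992, -0.077, 0.016]] [ 0.510883   -0.26366599  0.016     ]
tray [[0.606, -0.084, 0.028], [0.624, -0.423, 0.028], [0.428, -0.441, 0.028], [0.398, -0.104, 0.028]]
cock [0.58753313 0.23074805 0.089     ] tip [0.50504773 0.25407678 0.089     ] pocket [0.62139648 0.08814657 0.08      ]
(array([0.62884063, 0.09050952, 0.0510372 ]), np.float64(0.0038823907186687503)) (array([0.50684883, 0.2563132 , 0.0871345 ]), np.float64(0.004686814843982552))
```

View pics/c1.png

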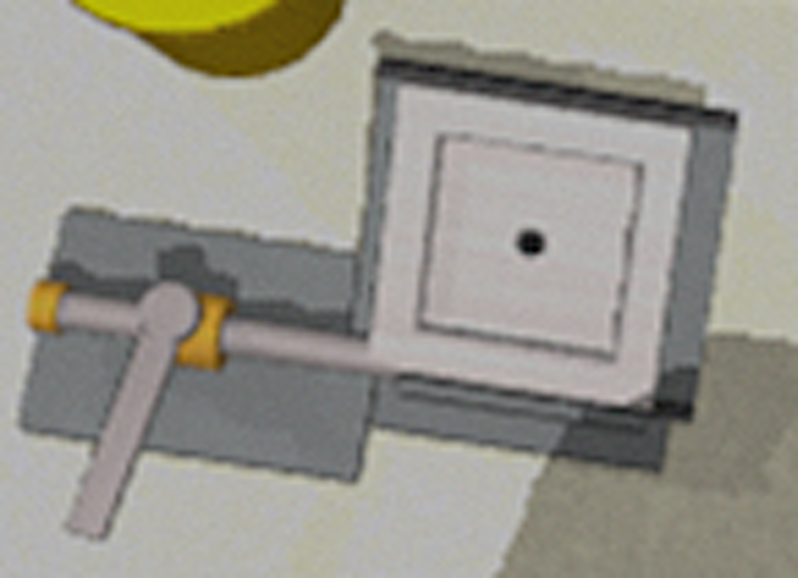

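View pics/c2.png

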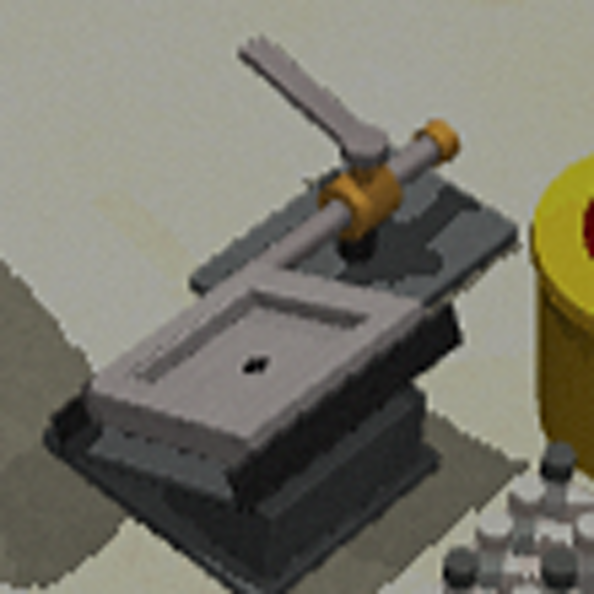

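Crop 1 gives clear plate corners, pocket corners and cock outlines from the top. Crop 2 shows the same from the side, with the plate corners at crop pixels (260,268), (422,305), (245,440) and (95,380). Next I triangulate these.

```bash
python3 - <<'E'
from h import *
T=lambda c:((c[0]+.5)/5.5-.5+134,(c[1]+.5)/5.5-.5+155)
S=lambda c:((c[0]+.5)/5.4-.5+255,(c[1]+.5)/5.4-.5+125)
for nm,s,t in [('plate +y-x',(260,268),(373,372)),('plate +y+x',(422,305),(395,85)),('plate -y+x',(245,440),(692,128)),('plate -y-x',(95,380),(658,400)),
 ('pk +y-x',(252,287),(420,325)),('pk +y+x',(370,320),(438,135)),('pk -y-x',(135,378),(614,355)),('hole',(256,365),(531,242)),
 ('hub',(365,147),(170,310)),('tip',(250,47),(88,530)),]:
    P,g=tri(S(s),T(t)); print(nm,P.round(4),round(g,4))
t=cv2.imread('pics/top0.png')[:,:,::-1]; s=cv2.imread('pics/scene0.png')[:,:,::-1]
cv2.imwrite('pics/c3.png',np.hstack([crop('top',320,215,120,65,1,t)*0]) if 0 else np.vstack([cv2.resize(crop('top',325,218,110,55,7,t),(770,385))[:300],cv2.resize(crop('scene',130,232,100,100,1,s),(300,300),interpolation=cv2.INTER_CUBIC) if 0 else cv2.copyMakeBorder(crop('scene',135,275,55,50,6,s),0,0,0,440,cv2.BORDER_CONSTANT)]))
print('bin',onz('top',(167,135),.15),onz('top',(168,167),.0),'jar?',onz('top',(85,308),.06),'dish',onz('top',(273,282),.028))
E
```

```text
plate +y-x [0.5746 0.1577 0.0507] 0.0086
plate +y+x [0.6813 0.1429 0.1041] 0.0009
plate -y+x [0.665  0.0221 0.1073] 0.0001
plate -y-x [0.5626 0.0376 0.0651] 0.0089
pk +y-x [0.5897 0.1344 0.0666] 0.0017
pk +y+x [0.6632 0.1261 0.0964] 0.0005
pk -y-x [0.5787 0.0537 0.0639] 0.0016
hole [0.6244 0.0889 0.0722] 0.0012
hub [0.5902 0.2323 0.0877] 0.0002
tip [0.5006 0.2588 0.0893] 0.0002
bin [0.74535779 0.22245009 0.15      ] [0.71674673 0.25040001 0.        ] jar? [0.37708249 0.39804888 0.06      ] dish [ 0.43743155 -0.01319878  0.028     ]
```

View pics/c3.png

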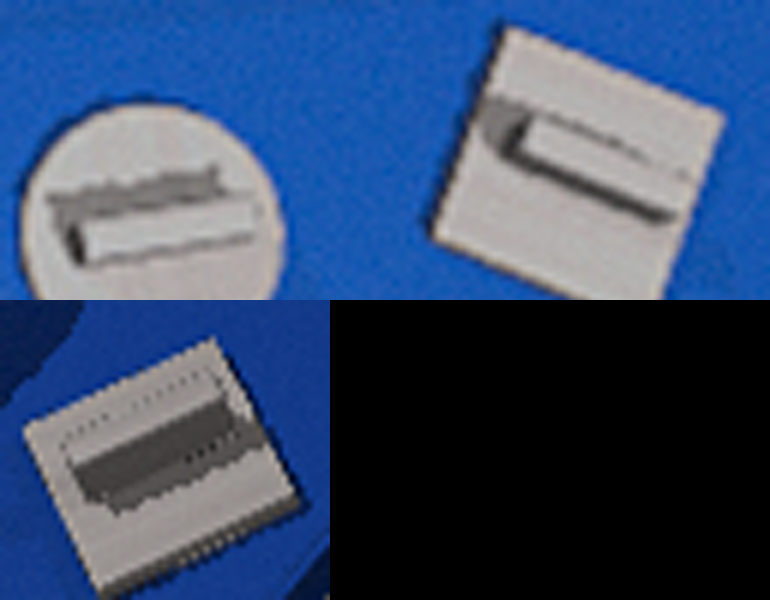

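Crop 3 shows the square carrier's plate corners at crop pixels (503,25), (725,115) and (430,238) from the top. From the scene camera they are at (213,340), (25,432), (300,497) and (103,582). The rib runs parallel to one pair of plate edges.

```bash
python3 - <<'E'
from h import *
T=lambda c:((c[0]+.5)/7-.5+325,(c[1]+.5)/7-.5+218)
S=lambda c:((c[0]+.5)/6-.5+135,(c[1]+.5)/6-.5+275)
tops={k:onz('top',T(c),.016) for k,c in dict(px=(503,25),my=(725,115),py=(430,238)).items()}
sc={k:onz('scene',S(c),.016) for k,c in dict(px=(300,197),my=(103,282),py=(213,40),mx=(25,132)).items()}
print(tops,sc)
print(tri(S((160,163)),T((577.5,176.5))))
for d in (tops,sc):
    v=d['my']-d['px']; w=d['px']-d['py']; print(np.degrees(np.arctan2(v[1],v[0])),np.degrees(np.arctan2(w[1],w[0])),np.linalg.norm(v),np.linalg.norm(w),(d['my']+d['py'])/2)
# rib top in top view (z .046)
a,b=[onz('top',T(c),.046) for c in((525,133),(685,195))]; print((a+b)/2,np.degrees(np.arctan2(*(b-a)[[1,0]])),np.linalg.norm(b-a))
E
```

```text
{'px': array([ 0.58648391, -0.3130474 ,  0.016     ]), 'my': array([ 0.55606259, -0.38945913,  0.016     ]), 'py': array([ 0.51216895, -0.28430122,  0.016     ])} {'px': array([ 0.58875077, -0.31462248,  0.016     ]), 'my': array([ 0.55552045, -0.38375763,  0.016     ]), 'py': array([ 0.51296713, -0.284899  ,  0.016     ]), 'mx': array([ 0.48508109, -0.35745561,  0.016     ])}
(array([ 0.53474024, -0.33624589,  0.01488852]), np.float64(0.0018903961570402572))
-111.70867320308281 -21.147244293522416 0.08224481572292429 0.07968095957721999 [ 0.53411577 -0.33688017  0.016     ]
-115.67161295029472 -21.415854633138057 0.07670673389236375 0.08140421533817715 [ 0.53424379 -0.33432831  0.016     ]
[ 0.53511532 -0.33541304  0.046     ] -110.71373101846868 0.05681707225947595
```

```bash
python3 -m creep '{"fingers":[0.6,0.6,0.6,0.6,0.6,0.6,0.6,0.6,0.6,0.6],"offset":[[40,20,0],[80,41,-10],[120,62,-20],[160,83,-30],[200,104,-40],[240,124,-55],[280,145,-70],[320,165,-85],[345,177,-95],[361,186,-105]],"turn":[[0,0,0.1],[0,0,0.2],[0,0,0.3],[0,0,0.4],[0,0,0.5],[0,0,0.6],[0,0,0.7],[0,0,0.8],[0,0,0.85],[0,0,0.875]]}' 25
python3 - <<'E'
from h import *
t=optics.capture('top'); s=optics.capture('scene')
cv2.imwrite('pics/g1.png',np.hstack([crop('top',360,190,110,110,3.6,t),crop('scene',110,215,110,110,3.6,s)]))
o=arm.get_obs(); print(o['tool_pos'],o['tool_rot'],o['width'],o['wrist_force'],o['joint_pos'])
E
```

```text
time: 1.1
tool_pos: [0.5359, -0.3346, 0.1126]
tool_rot: [-3.141, 0.001, -0.372]
wrist_force: [-0.1, 0.7, 0.0]
width: 0.0558
[ 0.53500647 -0.33445885  0.11186241] [-3.14087215e+00  2.32001876e-03 -3.73207093e-01] 0.056095813519982156 [-0.73558251 -0.1291296  -0.11006864] [-6.32516938e-01  6.14413201e-01  1.51759586e+00  1.19750276e-04
  1.01201080e+00 -2.59372618e-01]
```

View pics/g1.png

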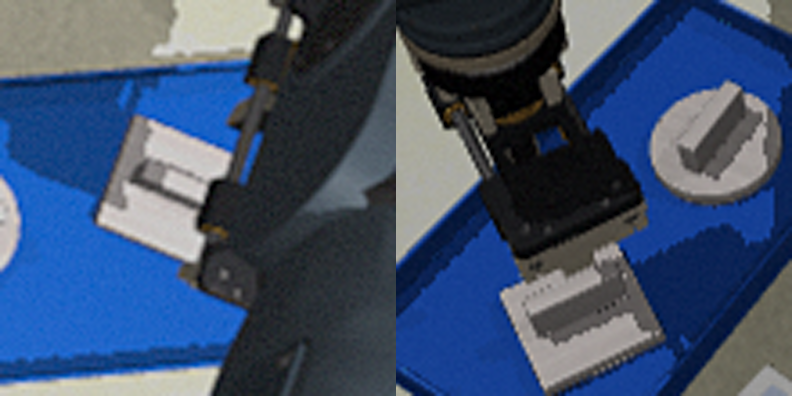

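The view shows the gripper over the carrier with its jaws across the rib, and nothing looks off. I descend and grip.

```bash
python3 -m creep '{"fingers":[0.6,0.6,0.6,0.6,0.6,0.0,0.0,0.0,0.0,0.0],"offset":[[0,-1,-30],[0,-1,-60],[0,-1,-80],[0,-1,-90],[0,-1,-90],[0,-1,-90],[0,-1,-90],[0,-1,-90],[0,-1,-90],[0,-1,-90]],"turn":[[0,0,0],[0,0,0],[0,0,0],[0,0,0],[0,0,0],[0,0,0],[0,0,0],[0,0,0],[0,0,0],[0,0,0]]}' 30
```

```text
time: 2.2
tool_pos: [0.5346, -0.337, 0.024]
tool_rot: [3.141, -0.0, -0.375]
wrist_force: [0.3, -0.2, 0.1]
width: 0.0206
```

```bash
python3 -m creep '{"fingers":[0,0,0,0,0,0,0,0,0,0],"offset":[[0,0,0],[0,0,0],[0,0,0],[0,0,0],[0,0,20],[0,0,60],[0,0,100],[0,0,140],[0,0,160],[0,0,160]],"turn":[[0,0,0],[0,0,0],[0,0,0],[0,0,0],[0,0,0],[0,0,0],[0,0,0],[0,0,0],[0,0,0],[0,0,0]]}' 40
python3 - <<'E'
from h import *
o=arm.get_obs(); print(o['tool_pos'],o['tool_rot'],o['width'],o['wrist_force'])
# plan: carrier underside at TCP + 20mm along tool z (TCP was 0.024-0.004 above underside)
psi=-np.radians(7.6); R0=Rn.from_euler('xyz',o['tool_rot'])
St=Rn.from_euler('zy',[psi,-np.radians(25)])  # x up slope
X,Y,Z=St.as_matrix().T; print('X',X,'Z',Z)
Rt=Rn.from_matrix(np.c_[X,-Y,-Z]); print('rotvec',(Rt*R0.inv()).as_rotvec())
C=np.array([.6205,.0893,.080])
for d in (.06,.02,.008,0,-.012): 
    P=C+(d+.020)*Z; print(d,P.round(4),((P-o['tool_pos'])*1e3).round(1))
E
```

```text
time: 3.2
tool_pos: [0.5353, -0.3375, 0.1862]
tool_rot: [3.14, -0.004, -0.375]
wrist_force: [0.3, 0.1, -2.6]
width: 0.0138
[ 0.53533622 -0.33753614  0.18618662] [ 3.14048841 -0.00430007 -0.37501739] 0.01378856503350381 [ 0.30964786  0.11476497 -2.59727497]
X [ 0.89834636 -0.13225639  0.41890579] Z [-0.42261826  0.          0.90630779]
rotvec [-0.05074942 -0.43028624  0.23894514]
0.06 [0.5867 0.0893 0.1525] [ 51.4 426.8 -33.7]
0.02 [0.6036 0.0893 0.1163] [ 68.3 426.8 -69.9]
0.008 [0.6087 0.0893 0.1054] [ 73.3 426.8 -80.8]
0 [0.612  0.0893 0.0981] [ 76.7 426.8 -88.1]
-0.012 [0.6171 0.0893 0.0873] [ 81.8 426.8 -98.9]
```

```bash
cat >> h.py <<'E'
psi=-np.radians(7.6); St=Rn.from_euler('ZY',[psi,-np.radians(25)]); X,Y,Z=St.as_matrix().T
C=np.array([.6205,.0893,.080]); Rt=Rn.from_matrix(np.c_[X,-Y,-Z])
def goal(d,a=0,b=0):
    o=arm.get_obs(); P=C+a*X+b*Y+(d+.020)*Z; R0=Rn.from_euler('xyz',o['tool_rot'])
    return P.round(4),((P-o['tool_pos'])*1e3).round(1),(Rt*R0.inv()).as_rotvec().round(4)
E
python3 - <<'E'
from h import *
print(X,Y,Z)
for d in(.08,.06,.03): print(goal(d))
E
```

```text
[ 0.89834636 -0.119865    0.42261826] [0.13225639 0.99121554 0.        ] [-0.41890579  0.05589397  0.90630779]
(array([0.5786, 0.0949, 0.1706]), array([ 43.3, 432.4, -15.6]), array([-0.1077, -0.4195,  0.2388]))
(array([0.587 , 0.0938, 0.1525]), array([ 51.7, 431.3, -33.7]), array([-0.1077, -0.4195,  0.2388]))
(array([0.5996, 0.0921, 0.1253]), array([ 64.2, 429.6, -60.9]), array([-0.1077, -0.4195,  0.2388]))
```

```bash
python3 -m creep '{"fingers":[0,0,0,0,0,0,0,0,0,0],"offset":[[5,40,0],[10,85,0],[15,130,0],[20,178,0],[25,226,0],[30,274,0],[36,322,-5],[42,370,-10],[48,410,-14],[48,432,-16]],"turn":[[-0.011,-0.042,0.024],[-0.022,-0.084,0.048],[-0.032,-0.126,0.072],[-0.043,-0.168,0.096],[-0.054,-0.21,0.12],[-0.065,-0.252,0.143],[-0.075,-0.294,0.167],[-0.086,-0.336,0.19],[-0.097,-0.378,0.215],[-0.1077,-0.4195,0.2388]]}'
python3 - <<'E'
from h import *
o=arm.get_obs(); print(o['tool_pos'],o['tool_rot'],o['width'],goal(.03),goal(.06))
E
```

```text
time: 4.2
tool_pos: [0.5813, 0.098, 0.1651]
tool_rot: [-3.141, -0.43, -0.129]
wrist_force: [0.7, -0.6, -3.8]
width: 0.0139
[0.58132523 0.09797507 0.16514426] [-3.14064446 -0.43041313 -0.12910335] 0.013911762592574971 (array([0.5996, 0.0921, 0.1253]), array([ 18.2,  -5.9, -39.8]), array([-0.0016, -0.0058, -0.0039])) (array([0.587 , 0.0938, 0.1525]), array([  5.7,  -4.2, -12.6]), array([-0.0016, -0.0058, -0.0039]))
```

```bash
python3 -m creep '{"fingers":[0,0,0,0,0,0,0,0,0,0],"offset":[[4,-1,-10],[8,-1.5,-20],[12,-2,-30],[16,-3,-40],[20,-3.5,-50],[22.5,-3.6,-58.5],[22.5,-3.6,-58.5],[22.5,-3.6,-58.5],[22.5,-3.6,-58.5],[22.5,-3.6,-58.5]],"turn":[[0,0,0],[0,0,0],[0,0,0],[0,0,0],[0,0,0],[0,0,0],[0,0,0],[0,0,0],[0,0,0],[0,0,0]]}'
python3 - <<'E'
from h import *
t=optics.capture('top'); s=optics.capture('scene')
cv2.imwrite('pics/s1t.png',t[:,:,::-1]);cv2.imwrite('pics/s1s.png',s[:,:,::-1])
cv2.imwrite('pics/s1.png',np.hstack([crop('top',170,140,110,110,3.6,t),crop('scene',260,145,110,110,3.6,s)]))
print(goal(.015),arm.get_obs()['wrist_force'])
E
```

```text
time: 5.2
tool_pos: [0.6051, 0.0916, 0.1097]
tool_rot: [-3.14, -0.433, -0.133]
wrist_force: [-0.8, -0.2, -2.9]
width: 0.0134
(array([0.6058, 0.0913, 0.1117]), array([ 0.8, -0.3,  2.2]), array([-0.0017, -0.0035, -0.0005])) [ 0.54680899 -0.14102088 -2.98370107]
```

View pics/s1.png

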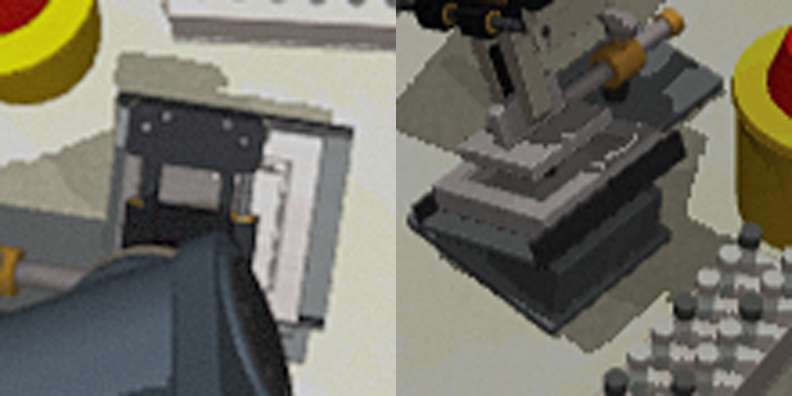

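The carrier hovers about 13 mm over the pocket and looks square with it. As a quick check, I project the assumed carrier and pocket corners and compare them with the pixels.

```bash
python3 - <<'E'
from h import *
o=arm.get_obs(); R=Rn.from_euler('xyz',o['tool_rot']).as_matrix(); P=np.array(o['tool_pos'])
k=3.6
for n,ox,oy,add in(('top',170,140,0),('scene',260,145,396)):
  for a,b in((1,1),(1,-1),(-1,-1),(-1,1)):
    Q=P+R@[a*.04,b*-.04*1,.008]   # plate top, tool y=-stage y
    c=C+a*.06*X+b*.06*Y; m=C+a*.0435*X+b*.0435*Y
    f=lambda q:(np.array(proj(n,q))-[ox,oy]+.5)*k-.5+[add,0]
    print(n,a,b,'carrier',f(Q).round(),'plate',f(c).round(),'mouth',f(m).round())
# same-model mouth vs original crops
for a,b in((1,1),(1,-1),(-1,-1),(-1,1)):
    m=C+a*.0435*X+b*.0435*Y;q=C+a*.06*X+b*.06*Y
    for n,ox,oy,k in(('top',134,155,5.5),('scene',255,125,5.4)):
        print(n,a,b,'mouth',((np.array(proj(n,m))-[ox,oy]+.5)*k-.5).round(),'plate',((np.array(proj(n,q))-[ox,oy]+.5)*k-.5).round())
E
```

```text
top 1 1 carrier [152. 154.] plate [131. 108.] mouth [155. 138.]
top 1 -1 carrier [282. 173.] plate [322. 136.] mouth [293. 158.]
top -1 -1 carrier [266. 298.] plate [297. 319.] mouth [275. 291.]
top -1 1 carrier [138. 280.] plate [112. 292.] mouth [140. 271.]
scene 1 1 carrier [610. 110.] plate [660. 131.] mouth [628. 140.]
scene 1 -1 carrier [532. 171.] plate [543. 224.] mouth [543. 206.]
scene -1 -1 carrier [456. 150.] plate [431. 190.] mouth [461. 182.]
scene -1 1 carrier [533.  93.] plate [544. 105.] mouth [544. 120.]
top 1 1 mouth [435. 128.] plate [399.  83.]
scene 1 1 mouth [375. 318.] plate [423. 305.]
top 1 -1 mouth [645. 159.] plate [691. 126.]
scene 1 -1 mouth [248. 417.] plate [248. 444.]
top -1 -1 mouth [618. 362.] plate [652. 405.]
scene -1 -1 mouth [125. 382.] plate [ 79. 393.]
top -1 1 mouth [412. 332.] plate [369. 363.]
scene -1 1 mouth [250. 289.] plate [250. 266.]
```

```bash
python3 - <<'E'
from h import *
t=cv2.imread('pics/s1t.png')[:,:,::-1]; s=cv2.imread('pics/s1s.png')[:,:,::-1]
A=crop('top',235,165,40,60,10,t); B=crop('scene',270,168,65,50,6.15,s); B=cv2.resize(B,(400,308))
B=cv2.copyMakeBorder(B,0,292,0,0,cv2.BORDER_CONSTANT)
cv2.imwrite('pics/s2.png',np.hstack([A,B]))
o=arm.get_obs(); R=Rn.from_euler('xyz',o['tool_rot']).as_matrix(); P=np.array(o['tool_pos'])
for a,b in((1,1),(1,-1),(-1,-1)):
    for h in(.008,.02):
        Q=P+R@[a*.04,-b*.04,h]
        print(a,b,h,'top',((proj('top',Q)-[235,165]+.5)*10-.5).round(),'scene',((proj('scene',Q)-[270,168]+.5)*6.15-.5+[400,0]).round())
    m=C+a*.0435*X+b*.0435*Y
    print('  mouth',((proj('top',m)-[235,165]+.5)*10-.5).round(),'scene',((proj('scene',m)-[270,168]+.5)*6.15-.5+[400,0]).round())
E
```

```text
1 1 0.008 top [-227.  179.] scene [704.  48.]
1 1 0.02 top [-218.  169.] scene [712.  72.]
  mouth [-220.  133.] scene [735.  98.]
1 -1 0.008 top [134. 232.] scene [570. 150.]
1 -1 0.02 top [139. 222.] scene [579. 175.]
  mouth [164. 190.] scene [591. 210.]
-1 -1 0.008 top [ 88. 579.] scene [441. 115.]
-1 -1 0.02 top [ 94. 565.] scene [450. 139.]
  mouth [114. 558.] scene [451. 170.]
```

View pics/s2.png

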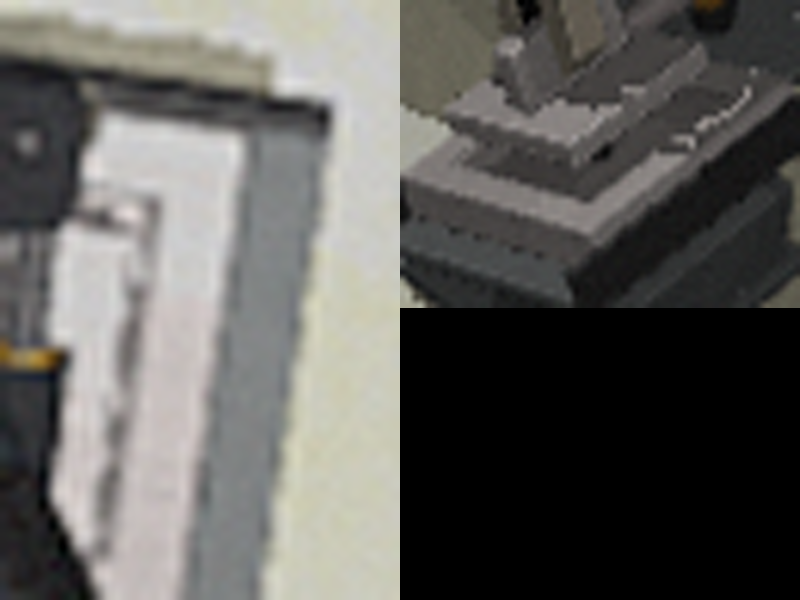

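The projections agree with the picture to 1–2 mm: carrier corner at (132,225) seen against (134,232) modelled in the top view. That is within the bevel's capture range, so I descend along the normal and watch the force.

```bash
python3 -m creep '{"fingers":[0,0,0,0,0,0,0,0,0,0],"offset":[[0.8,-0.1,-1.8],[1.7,-0.2,-3.6],[2.5,-0.3,-5.4],[3.4,-0.4,-7.2],[4.2,-0.6,-9.1],[5,-0.7,-10.9],[5.9,-0.8,-12.7],[6.3,-0.9,-13.6],[6.7,-0.9,-14.5],[6.7,-0.9,-14.5]],"turn":[[0,0,0],[0,0,0],[0,0,0],[0,0,0],[0,0,0],[0,0,0],[0,0,0],[0,0,0],[0,0,0],[0,0,0]]}'
python3 -c "
from h import *
o=arm.get_obs();d=np.array(o['tool_pos'])-C;print(d@X,d@Y,d@Z-.02,o['wrist_force']@St.as_matrix(),o['wrist_torque']@St.as_matrix())"
```

```text
time: 6.3
tool_pos: [0.6117, 0.0906, 0.0946]
tool_rot: [-3.14, -0.432, -0.133]
wrist_force: [1.3, -0.6, -2.7]
width: 0.0137
-0.0018572525490443098 0.00011539531398888086 -0.0030372963423018866 [ 0.10215066 -0.44829285 -3.07775161] [-0.04632122  0.21603472 -0.01328263]
```

```bash
python3 -m creep '{"fingers":[0,0,0,0,0,0,0,0,0,0],"offset":[[0.4,-0.1,-0.9],[0.8,-0.1,-1.8],[1.3,-0.2,-2.7],[1.7,-0.2,-3.6],[2.1,-0.3,-4.5],[2.5,-0.3,-5.4],[2.9,-0.4,-6.3],[2.9,-0.4,-6.3],[2.9,-0.4,-6.3],[2.9,-0.4,-6.3]],"turn":[[0,0,0],[0,0,0],[0,0,0],[0,0,0],[0,0,0],[0,0,0],[0,0,0],[0,0,0],[0,0,0],[0,0,0]]}'
python3 -c "
from h import *
o=arm.get_obs();d=np.array(o['tool_pos'])-C;print(d@X,d@Y,d@Z-.02,o['wrist_force']@St.as_matrix(),o['wrist_torque']@St.as_matrix())"
```

```text
time: 7.3
tool_pos: [0.6146, 0.0902, 0.0883]
tool_rot: [-3.14, -0.432, -0.133]
wrist_force: [1.5, -0.1, -2.2]
width: 0.0136
-0.0018804398116209374 0.00010984563469816358 -0.009910657838602212 [ 0.4131316   0.08490081 -2.63904363] [-0.06782899  0.09344378  0.01106174]
```

No contact at 10 mm deep, so the carrier is inside the pocket. I continue down to the floor.

```bash
python3 -m creep '{"fingers":[0,0,0,0,0,0,0,0,0,0],"offset":[[0.2,0,-0.5],[0.4,0,-0.9],[0.6,-0.1,-1.4],[0.8,-0.1,-1.8],[1,-0.1,-2.3],[1.3,-0.2,-2.7],[1.3,-0.2,-2.7],[1.3,-0.2,-2.7],[1.3,-0.2,-2.7],[1.3,-0.2,-2.7]],"turn":[[0,0,0],[0,0,0],[0,0,0],[0,0,0],[0,0,0],[0,0,0],[0,0,0],[0,0,0],[0,0,0],[0,0,0]]}'
python3 -c "
from h import *
o=arm.get_obs();d=np.array(o['tool_pos'])-C;print(d@X,d@Y,d@Z-.02,o['wrist_force']@St.as_matrix(),o['wrist_torque']@St.as_matrix())"
```

```text
time: 8.3
tool_pos: [0.6154, 0.0902, 0.0864]
tool_rot: [-3.141, -0.432, -0.133]
wrist_force: [-11.0, 2.2, 12.6]
width: 0.0138
-0.00197404835247229 0.00024305602511531327 -0.012026049619181871 [-4.83827659  0.74496023 16.15142367] [-0.07992939  0.81598627 -0.10820658]
```

The carrier meets the floor at 12.0 mm depth with about 17 N. I release it and back out along the normal.

```bash
python3 -m creep '{"fingers":[0.1,0.2,0.35,0.35,0.35,0.35,0.35,0.35,0.35,0.35],"offset":[[0,0,0],[0,0,0],[0,0,0],[0,0,0],[-1,0,2],[-8.4,1.1,18.1],[-20,2.7,43],[-33,4.5,72],[-42,5.6,90.6],[-42,5.6,90.6]],"turn":[[0,0,0],[0,0,0],[0,0,0],[0,0,0],[0,0,0],[0,0,0],[0,0,0],[0,0,0],[0,0,0],[0,0,0]]}'
python3 - <<'E'
from h import *
t=optics.capture('top'); s=optics.capture('scene')
cv2.imwrite('pics/r.png',np.hstack([crop('top',134,150,150,110,2.6,t),crop('scene',255,130,110,80,3.6,s)]))
E
```

```text
time: 9.3
tool_pos: [0.5743, 0.0959, 0.1789]
tool_rot: [-3.139, -0.436, -0.133]
wrist_force: [0.8, 0.3, -0.2]
width: 0.0322Traceback (most recent call last):
  File "<stdin>", line 3, in <module>
    return _nx.concatenate(arrs, 1, dtype=dtype, casting=casting)
           ~~~~~~~~~~~~~~~^^^^^^^^^^^^^^^^^^^^^^^^^^^^^^^^^^^^^^^
ValueError: all the input array dimensions except for the concatenation axis must match exactly, but along dimension 0, the array at index 0 has size 286 and the array at index 1 has size 288
```

```bash
python3 - <<'E'
from h import *
s=optics.capture('scene')
cv2.imwrite('pics/r.png',crop('scene',265,130,100,90,6,s))
f=lambda Q:((proj('scene',Q)-[265,130]+.5)*6-.5).round()
print([f(C-.002*X+a*.04*X+b*.04*Y) for a,b in((1,1),(1,-1),(-1,-1),(-1,1))])
print([f(C-.002*X+a*.007*X+b*.03*Y+.03*Z) for a,b in((1,1),(1,-1),(-1,-1),(-1,1))])
o=arm.get_obs(); print(o['joint_pos'])
E
```

```text
[array([342., 325.]), array([213., 426.]), array([ 87., 390.]), array([214., 295.])]
[array([253., 265.]), array([155., 338.]), array([133., 333.]), array([231., 260.])]
[ 0.13781107  0.30168268  1.91610237 -0.22615453  0.51713041  0.44410816]
```

View pics/r.png

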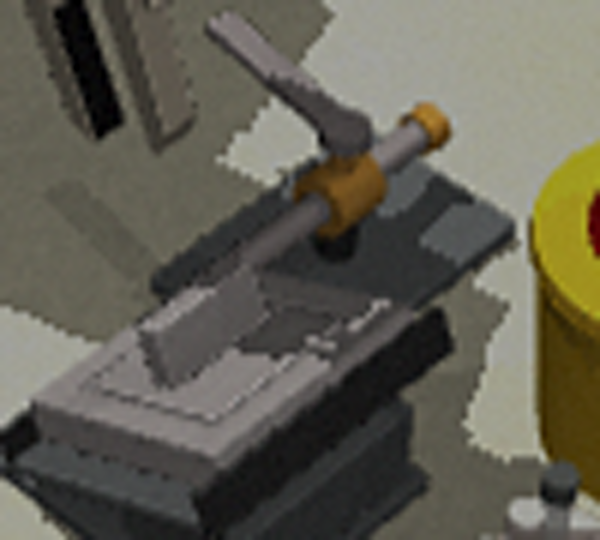

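The carrier sits flush in the pocket (edge outline at (95,385)–(210,418), rib upright). Its edges match the projected corners to about 1–2 mm. Next I plan the cock: shut fingers, vertical tool with its jaw axis parallel to the handle, turning with it.

```bash
python3 - <<'E'
from h import *
o=arm.get_obs(); P0=np.array(o['tool_pos']); R0=Rn.from_euler('xyz',o['tool_rot'])
A=np.array([.5902,.2323]); th0=np.radians(163.5)
def pt(th,off): 
    h=np.array([np.cos(th),np.sin(th)]); t=np.array([np.sin(th),-np.cos(th)]); return A+.070*h-off*t
S=np.r_[pt(th0,.040),.068]; Rd=Rn.from_euler('xyz',[np.pi,0,th0-np.pi])
print('to start',S,((S-P0)*1e3).round(1),(Rd*R0.inv()).as_rotvec().round(4),P0,o['tool_rot'])
for k in range(0,21):
    a=k*np.radians(81.1)/20; p=pt(th0-a,.0155); print(k,((p-S[:2])*1e3).round(1),round(-a,3))
E
```

```text
to start [0.511722   0.21382828 0.068     ] [ -62.1  118.4 -107.5] [ 0.0893  0.4225 -0.1531] [0.57380117 0.09546191 0.17548647] [-3.14070545 -0.43136542 -0.13265773]
0 [ 7.  23.5] -0.0
1 [ 7.5 28.5] -0.071
2 [ 8.4 33.5] -0.142
3 [ 9.6 38.4] -0.212
4 [11.2 43.3] -0.283
5 [13.1 48. ] -0.354
6 [15.4 52.5] -0.425
7 [17.9 56.9] -0.495
8 [20.8 61.1] -0.566
9 [24. 65.] -0.637
10 [27.4 68.8] -0.708
11 [31.1 72.3] -0.779
12 [35.  75.5] -0.849
13 [39.1 78.4] -0.92
14 [43.5 81. ] -0.991
15 [48.  83.4] -1.062
16 [52.7 85.4] -1.132
17 [57.5 87. ] -1.203
18 [62.4 88.3] -1.274
19 [67.3 89.3] -1.345
20 [72.4 89.9] -1.415
```

```bash
python3 -m creep '{"fingers":[0,0,0,0,0,0,0,0,0,0],"offset":[[-8,15,0],[-16,30,0],[-25,48,0],[-34,65,-5],[-42,80,-20],[-50,95,-40],[-56,110,-65],[-62,118,-90],[-62,118,-107],[-62,118,-107]],"turn":[[0.011,0.053,-0.019],[0.022,0.106,-0.038],[0.034,0.158,-0.057],[0.045,0.211,-0.077],[0.056,0.264,-0.096],[0.067,0.317,-0.115],[0.078,0.37,-0.134],[0.089,0.422,-0.153],[0.089,0.422,-0.153],[0.089,0.422,-0.153]]}'
python3 -c "
from h import *
o=arm.get_obs();print(o['tool_pos'],o['tool_rot'],o['wrist_force'],o['joint_pos'])"
```

```text
time: 10.45
tool_pos: [0.5103, 0.2129, 0.0658]
tool_rot: [3.138, 0.004, -0.288]
wrist_force: [-1.0, -0.7, 1.0]
width: 0.0007
[0.51032296 0.21293287 0.06575105] [ 3.13817367  0.00356759 -0.28795725] [-0.9666779  -0.65180245  0.95785055] [ 3.11505515e-01  5.61435463e-01  1.75830055e+00 -1.10099292e-03
  8.26731464e-01  6.00204329e-01]
```

```bash
python3 -m creep '{"fingers":[0,0,0,0,0,0,0,0,0,0],"offset":[[7,24,3],[8.4,33.5,3],[9.6,38.4,3],[11.2,43.3,3],[13.1,48,3],[15.4,52.5,3],[17.9,56.9,3],[20.8,61.1,3],[24,65,3],[27.4,68.8,3]],"turn":[[0,0,0],[0,0,-0.142],[0,0,-0.212],[0,0,-0.283],[0,0,-0.354],[0,0,-0.425],[0,0,-0.495],[0,0,-0.566],[0,0,-0.637],[0,0,-0.708]]}'
```

```text
time: 11.45
tool_pos: [0.5385, 0.2822, 0.0721]
tool_rot: [3.139, -0.001, -0.999]
wrist_force: [-4.0, -0.9, 0.6]
width: 0.0009
```

The force of about 4 N fits the handle turning. Next, the second half of the arc.

```bash
python3 -m creep '{"fingers":[0,0,0,0,0,0,0,0,0,0],"offset":[[3.7,3.5,0],[7.6,6.7,0],[11.7,9.6,0],[16.1,12.2,0],[20.6,14.6,0],[25.3,16.6,0],[30.1,18.2,0],[35,19.5,0],[39.9,20.5,0],[45,21.1,0]],"turn":[[0,0,-0.071],[0,0,-0.141],[0,0,-0.212],[0,0,-0.283],[0,0,-0.354],[0,0,-0.424],[0,0,-0.495],[0,0,-0.566],[0,0,-0.637],[0,0,-0.707]]}'
python3 - <<'E'
from h import *
t=optics.capture('top')
cv2.imwrite('pics/k1.png',crop('top',110,150,150,110,5,t)); o=arm.get_obs(); print(o['tool_pos'],o['wrist_force'],o['wrist_torque'])
E
```

```text
time: 12.45
tool_pos: [0.5834, 0.3038, 0.0721]
tool_rot: [3.139, -0.002, -1.706]
wrist_force: [-20.3, 4.1, 3.5]
width: 0.0006
[0.58300285 0.30383558 0.07198931] [-7.36799095  2.73587921  4.02432153] [ 0.3925977   1.27332768 -0.03122162]
```

```bash
python3 -m creep '{"fingers":[0,0,0,0,0,0,0,0,0,0],"offset":[[0.5,0,0],[1,0,0],[1.5,0,0],[2,0,0],[2,0,0],[2,0,0],[2,0,0],[2,0,0],[2,0,0],[2,0,0]],"turn":[[0,0,0],[0,0,0],[0,0,0],[0,0,0],[0,0,0],[0,0,0],[0,0,0],[0,0,0],[0,0,0],[0,0,0]]}'
python3 -m creep '{"fingers":[0,0,0,0,0,0,0,0,0,0],"offset":[[-5,0,0],[-20,-3,0],[-45,-6,0],[-70,-8,15],[-90,-10,50],[-110,-12,90],[-120,-12,130],[-120,-12,150],[-120,-12,150],[-120,-12,150]],"turn":[[0,0,0],[0,0,0],[0,0,0],[0,0,0],[0,0,0],[0,0,0],[0,0,0],[0,0,0],[0,0,0],[0,0,0]]}'
python3 - <<'E'
from h import *
t=optics.capture('top');s=optics.capture('scene')
cv2.imwrite('pics/k2.png',np.vstack([crop('top',120,150,165,70,4,t),cv2.resize(crop('scene',255,130,120,80,4,s),(480,320)) if 0 else cv2.copyMakeBorder(crop('scene',255,130,120,75,4,s),0,0,0,180,cv2.BORDER_CONSTANT)])); print(arm.get_obs()['wrist_force'])
E
```

```text
time: 13.5
tool_pos: [0.5831, 0.3037, 0.0719]
tool_rot: [3.135, -0.003, -1.703]
wrist_force: [-16.2, 3.7, 7.6]
width: 0.0006
time: 14.5
tool_pos: [0.4663, 0.2913, 0.2219]
tool_rot: [-3.141, -0.001, -1.703]
wrist_force: [-0.2, 1.2, -1.1]
width: 0.0002
[ 0.74629285  1.00187162 -0.98935962]
```

View pics/k2.png

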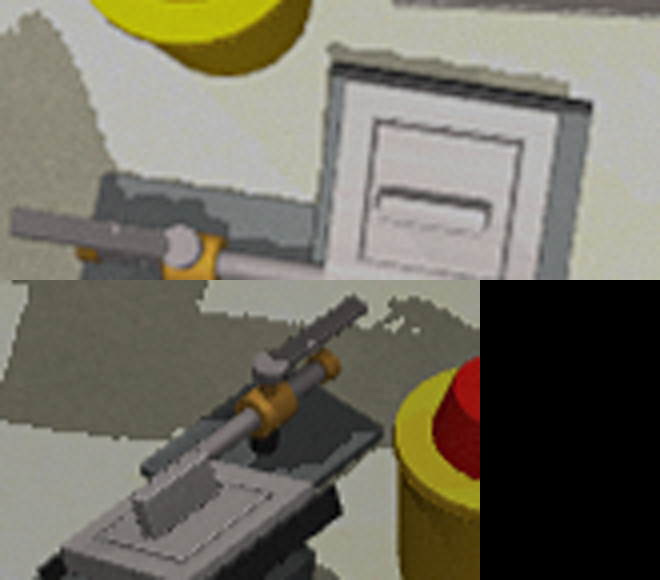

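The handle lies in line with the pipe (hub (183,245), tip (12,222), about 7.7° against the stage's 7.6°). The carrier is flush and the gripper is clear, so I hand in.

```bash
python3 -c "
from rig import arm
print(arm.get_obs()['time']); print(arm.job_done())"
```

```text
14.6
the job is handed in; nothing more can be done
None
```

I seated the square carrier in the sloping pocket, then turned the vacuum cock to its open stop and handed the job in at about 14.6 s. The hand-in gives no verdict, so the points below are my own checks.

- **Carrier:** It met the pocket floor at a measured depth of 12.0 mm with about 17 N, and both cameras show it flush afterwards. By the arm's reading it sits about 2 mm down-slope of the centre I had estimated, inside the 6 mm allowed.
- **Cock:** With shut fingers I swept the handle round to its stop. A further 2 mm of commanded push gave no movement and a steady 16 N. In the last picture the handle lies at about 7.7° against my 7.6° estimate of the stage's (and cock's) heading, in line with its pipe.
- **Clear of the scene:** The gripper was withdrawn well clear, with the wrist force at about 1–2 N, which is its noise level. I touched no other object. I did not measure the bystanders' positions again at the end.

No check failed. Modelled and seen positions differed by 1–3 mm, close to the camera calibration's 2 mm.

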